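# Pulse spin on the bench centrifuge

### The arm

A 6-joint arm with a two-finger parallel gripper is mounted at the origin on a cart in front of the work surface, level with it; the furniture and walls round the work are solid. World frame = base frame: x ahead of the robot, y to its left, z up, the work surface at z = 0. Lengths are in m, angles in rad, forces in N, time in s.
With the tool pointing down it reaches from about 0.375 to 0.975 m from the base axis. Payload 3.8 kg.
Tool frame: the origin (TCP) lies at the very end of the fingers, on their centre line; the grasp point (between the pads) lies 19 mm behind it (bot.tcp_to_grasp is the z of the grasp point in the tool frame, in m); z points along the fingers, y is the direction in which the jaws open and shut (so a half turn about z gives the same grasp; the last joint's range is limited). The gripper opens to 85 mm and grips with 20 to 120 N. Pads are 22 mm wide; open, the fingers measure 114 mm over their backs; the gripper's body (76 mm by 85 mm) begins 54 mm behind the grasp point. The pads swing forward as they close: fully open they stand 13 mm farther back than shut.
Start: joints at [-1.176, 0.264, 1.604, -0, 1.274, -0.037], TCP at [0.282, -0.613, 0.231] pointing down, gripper open.
Joint ranges: [-2.63, 2.63], [-0.94, 2.18], [0.31, 2.57], [-1.31, 4.45], [0, 2.66], [-2.55, 2.55]. Speed limits (rad/s): [2.57, 2.57, 3.14, 3.14, 3.14, 3.14].

### API

Orientations are given as a rotation vector (axis times angle).
In Python, from workcell import status, vision, job, bot gives the robot as it stands.
- The arm moves only by the tool apply_moves, never from a script. Its argument "deltas" is a list of rows, each a list of 7 numbers: the shift along the tool's x, y, z in m, then the turn, a rotation vector about the tool's x, y, z in rad, then the closure, from 0 (fully open) to 1 (shut). In form: [[x, y, z, rx, ry, rz, jaw], ...]. A call has 1 to 8 rows; each row is the pose to reach, as a shift and turn from the pose commanded when the call began, along the tool's axes at that moment; what a row does not reach only later rows make up. A row lasts 1/12 s, in which the tool goes at most 41.7 mm and 7.16 degrees, less where a joint would pass 70% of its speed; a pose out of reach is approached as far as the arm can. A call with a gripper value outside its range is refused whole. The fingers move at their own pace and stop on an object; "squeeze" is the grip in N (left out, the last holds). Time passes only in rows, so rows that repeat a pose let the fingers close. It gives the time, the measured TCP pose, the force and the opening at its end, in the units of the state.
- status.read_state(): the state, without advancing time (a new reading comes with each control period).
- vision.read_camera(name): name is "side" or "top" or "wrist"; returns the picture (480x640x3 uint8, red, green, blue); there is no depth.
- vision.get_calibration(name): a dict with "fov_y" (degrees; the focal length in pixels is half the picture's height over the tangent of half this angle, whatever the lens; pixels are square), "cx", "cy" (the principal point, pixels), "R" (3x3) and "t" (3): a world point X has camera coordinates R X + t; the wrist camera has in their place "tool_from_camera" (4x4, takes a point from camera to tool coordinates, whose origin is the TCP and whose axes are the flange's). Camera axes: x right, y down, z forward; pixel columns grow to the right and rows downward; lengths in m; the calibration is good to about 2 mm. A picture is of the moment at which its call begins: read the wrist's pose just before it. get_calibration takes no time and is no camera call.
- job.finish_job(): hands the job in, once; it reports no verdict.
The state is a dict: "time": time; "q": joint angles; "joint_vel": joint speeds; "joint_torque": joint torques, N m; "tool_pos": TCP position; "tcp_rot": TCP orientation; "wrist_force": force on the tool from outside, world axes, zero at the start; "torque": the same for the moment, N m; "width": opening from 0.0 (shut) to 1.0 (fully open).
Only numpy, scipy, OpenCV 4.12 (cv2) and the standard library are available. Lean on these libraries where they do the work, as an engineer would, in place of code of your own. Each camera call takes 0.05 s, during which the arm holds its last target. There are 200 camera calls.

### The job

Give the tubes in the bench centrifuge a pulse spin, working only with the closed fingertips: push the raised lid down until it latches and stays shut by itself, then switch the power on by pressing the half of the black rocker that bears the white line right down, then press the round green pulse key. The rotor turns only for as long as that key is held, so keep it fully down for a couple of seconds and finish while still holding it down. For safety the lid must be shut before the power goes on and the pulse key is not pressed before the power is on; keep off the orange lid-release key, and leave the jar, jar lid and vials beside the machine where they stand, nothing grasped or lifted.

Things in the scene. Friction and masses are not known exactly. Their poses are not given: they have to be found in the camera images.
- centrifuge: White and grey bench centrifuge, 265 mm deep (x), 200 wide (y), 122 high with its lid shut; fixed. Origin on the worktop below its middle; +x runs from the control deck (front, robot side) to the lid hinge (rear), +y to its left. The deck (x -137 to -56 mm, about 77 mm high, falling 0.17 rad to the front) bears, left to right: black rocker, dark display, round green key, orange key.
- lid_hinge (a point): Middle of the lid's hinge line, at the rear, 112 mm above the worktop, 115 mm behind the machine's origin. The line runs along the machine's y.
- lid_front (a point): The place to push: on the lid's outer (upper) face, on its middle line, 150 mm from the hinge (its free front edge is at 175 mm). The lid is a grey frame 168 x 186 x 16 mm with a clear window; its flat outer face lies 10 mm above the hinge line when shut. Site axes turn with the lid: x along it towards the hinge, z out of the outer face.
- lid (a joint): Lid angle, rad: 0 shut, 0.95 open. Starts open, 0.65 to 0.95. A hinge spring lifts it again to about 0.6 unless it is pushed right down to 0, where a spring latch catches the wire striker under its front edge and then holds it at about 0.005. Pushing at lid_front takes 2 to 4 N, about 5 N over the last 12 mm; at 0 it meets a hard stop.
- power_on_half (a point): Where to press the black power rocker: upper face of its front half (robot side), marked with a white line and standing up while off; 16 mm from the pivot. Rocker 50 x 26 mm, long side along the machine's x, a concave V with halves 25 mm long. On its way to on this point goes down about 6 mm.
- power (a joint): Power rocker, rad: 0 off, 0.36 fully on (the marked front half down, flush with the deck's slope). Stays where it is left. Pressing takes 2 to 3 N at power_on_half.
- pulse_top (a point): Centre of the top face of the round green pulse key, 29 mm across, standing 11 mm above the deck; z out of the key's face. It moves down into the deck along its own -z. Its neighbour, the orange key, is 46 mm to the right.
- pulse (a joint): Travel of the green pulse key in m: 0 released, 0.005 fully down, where it meets a stop. Springs back when let go; 1 N to start, 4.2 N fully down.
- release_top (a point): Centre of the top face of the orange lid-release key, 28 x 20 mm, 10 mm above the deck. Pressing it withdraws the latch and the lid springs open: keep off.
- release (a joint): Travel of the orange lid-release key in m, 0 released, 0.0065 fully down; springs back.
- vial_amber_mid (a point): Bystander, loose, stands beside the machine; must stay where it is. Amber vial, black cap, 26 mm across, 55 mm high; the point is its centre.
- vial_blue_mid (a point): Bystander, loose, stands beside the machine; must stay where it is. White vial, blue cap, 26 mm across, 50 mm high; the point is its centre.
- jar_mid (a point): Bystander, loose, stands beside the machine; must stay where it is. Open steel milling jar, 60 mm across, 50 mm high; the point is its centre.
- jar_lid_mid (a point): Bystander, loose, stands beside the machine; must stay where it is. Pale round milling-jar lid with a knob on top, 72 mm across, 26 mm high; the point lies on its axis, 10 mm up.

How it is judged:
By the outcome, as a careful person would: the job done as asked, in the order asked, and still so for the second after the job is handed in, while the arm keeps its last pose, push and grip.
It also fails if it takes over 48 s, if anything falls off the work surface, if the arm or the gripper's body presses on something with over 40 N, if the wrist force passes 120 N, or if a joint passes its speed limit or range.

## Working session

There is one attempt and no reset: what is moved stays moved. The work goes in short steps, Python scripts to look and compute and a tool call to move; the robot and the scene stay as the last step left them, time stands still between calls to the robot, and variables do not carry over. Pictures are saved under pics/ and viewed, about 8 in all and at most 12, crops included, and the job is handed in when it is done.

Besides the shell and the picture viewer there is one more tool, called after "Emit:" by a JSON object that holds its "api" and its "payload". apply_moves: Moves the arm, as the interface text tells. Its arguments: {"type":"object","properties":{"deltas":{"type":"array","items":{"type":"array","items":{"type":"number"}}},"squeeze":{"type":"number"}},"required":["deltas"]}

```bash
mkdir -p pics; python3 - <<'E'
from workcell import status, vision, job, bot
import cv2,numpy as np
s=status.read_state();print(s)
for n in("top","side"):
    c=vision.get_calibration(n);print(n,c)
    cv2.imwrite(f"pics/{n}0.png",vision.read_camera(n)[:,:,::-1])
print(vision.get_calibration("wrist"))
E
```

```text
{'time': 0.0, 'q': array([-1.17588573e+00,  2.64736785e-01,  1.60536325e+00, -2.64967328e-05,
        1.27370018e+00, -3.68800947e-02]), 'joint_vel': array([ 3.33150807e-04,  8.14259728e-04,  9.37827044e-05, -1.57274685e-03,
       -1.47312171e-03, -1.50481889e-04]), 'joint_torque': array([ 1.45646700e-03, -5.15108836e+01, -3.67320371e+01, -1.72386308e-05,
        1.28930208e-02,  7.27019682e-06]), 'tool_pos': array([ 0.28220927, -0.61237584,  0.22997886]), 'tcp_rot': array([-3.06654039e+00, -6.72546033e-01,  6.56144161e-04]), 'wrist_force': array([ 0.51898129, -0.4164322 ,  1.06219962]), 'torque': array([ 0.0445531 , -0.00938782,  0.03470403]), 'width': 0.999804216462327}
top {'fov_y': 48.89769261050092, 'cx': 316.13206599289134, 'cy': 244.08708572290138, 'R': array([[ 0.06413864, -0.99793728, -0.00272276],
       [-0.96789183, -0.06154263, -0.24371688],
       [ 0.24304659,  0.01826701, -0.9698426 ]]), 't': array([0.03254171, 0.59787505, 0.80015245])}
side {'fov_y': 51.450162730660466, 'cx': 320.62306307084606, 'cy': 233.83898420100937, 'R': array([[ 0.94923184, -0.31406472,  0.01795155],
       [-0.09684146, -0.34603556, -0.93321012],
       [ 0.29930025,  0.88409431, -0.35888246]]), 't': array([-0.55476681,  0.1873086 ,  0.64715108])}
{'fov_y': 68.11888320621308, 'cx': 318.30270086608897, 'cy': 239.71335201890423, 'tool_from_camera': array([[-3.82552242e-04, -9.66054949e-01, -2.58336387e-01,
         6.60023882e-02],
       [ 9.99999849e-01, -2.67584947e-04, -4.80189506e-04,
         3.88264010e-04],
       [ 3.94762520e-04, -2.58336532e-01,  9.66054906e-01,
        -1.42282617e-01],
       [ 0.00000000e+00,  0.00000000e+00,  0.00000000e+00,
         1.00000000e+00]])}
```

View pics/top0.png

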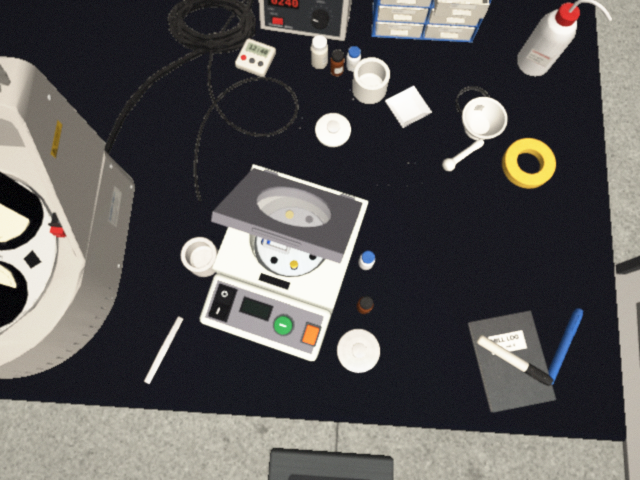

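View pics/side0.png

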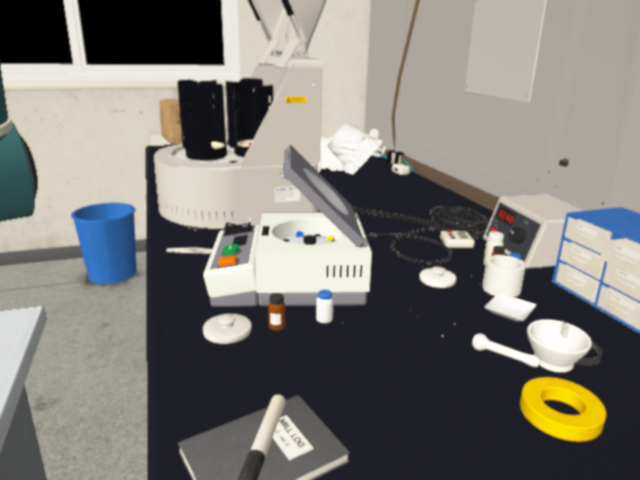

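The centrifuge stands ahead with its deck toward the robot: in the top view the green key is at (283,325), orange at (311,334), rocker at (221,301), and the lid front edge runs (213,218)–(350,258). Next I zoom in for the lid and rocker and triangulate the keys.

```bash
cat > h.py <<'E'
import numpy as np,cv2
from workcell import status,vision,job,bot
from scipy.spatial.transform import Rotation as Ro
def ray(n,px):
    c=vision.get_calibration(n);f=240/np.tan(np.radians(c["fov_y"])/2)
    d=np.array([(px[0]-c["cx"])/f,(px[1]-c["cy"])/f,1.])
    if n=="wrist":
        s=status.read_state();T=c["tool_from_camera"];R=Ro.from_rotvec(s["tcp_rot"]).as_matrix()
        return s["tool_pos"]+R@T[:3,3],R@T[:3,:3]@d
    return -c["R"].T@c["t"],c["R"].T@d
def plane(n,px,z):
    o,d=ray(n,px);return o+d*(z-o[2])/d[2]
def tri(p,q):
    o,d=ray("top",p);e,g=ray("side",q)
    s=np.linalg.lstsq(np.c_[d,-g],e-o,rcond=None)[0]
    a,b=o+d*s[0],e+g*s[1];return (a+b)/2,np.linalg.norm(a-b)
def blob(im,lo,hi,roi):
    x,y,w,h=roi;m=cv2.inRange(cv2.cvtColor(im[y:y+h,x:x+w],cv2.COLOR_BGR2HSV),lo,hi)
    n,l,st,ce=cv2.connectedComponentsWithStats(m);i=1+np.argmax(st[1:,4]);return ce[i]+[x,y],st[i,4]
E
python3 - <<'E'
from h import *
t=cv2.imread("pics/top0.png");s=cv2.imread("pics/side0.png")
G=((45,100,60),(85,255,255));O=((5,150,120),(18,255,255))
r={}
for k,c in(("green",G),("orange",O)):
    a=blob(t,*c,(200,270,140,90));b=blob(s,*c,(205,230,50,50));print(k,a,b,tri(a[0],b[0]),plane("top",a[0],.085))
print("rocker",plane("top",(221,301),.08))
a=cv2.resize(t[160:360,190:390],(600,600),interpolation=cv2.INTER_CUBIC)
b=cv2.resize(s[140:310,200:380],None,fx=3.3,fy=3.3,interpolation=cv2.INTER_CUBIC)
cv2.imwrite("pics/ct.png",a);cv2.imwrite("pics/cs.png",b)
E
```

```text
green (array([282.67886179, 324.96341463]), np.int32(246)) (array([230.71532847, 249.09489051]), np.int32(137)) (array([0.45787985, 0.11471065, 0.08254445]), np.float64(0.0003548858868263031)) [0.45748142 0.11455136 0.085     ]
orange (array([310.37777778, 334.42222222]), np.int32(225)) (array([227.23776224, 260.34965035]), np.int32(143)) (array([0.44565722, 0.07011784, 0.08212103]), np.float64(0.0002862249975959483)) [0.44558179 0.07005189 0.085     ]
rocker [0.4896124  0.21654909 0.08      ]
```

View pics/ct.png

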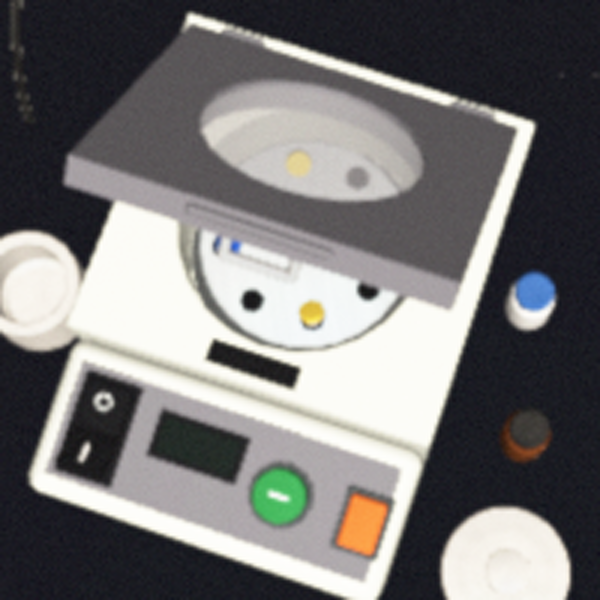

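View pics/cs.png

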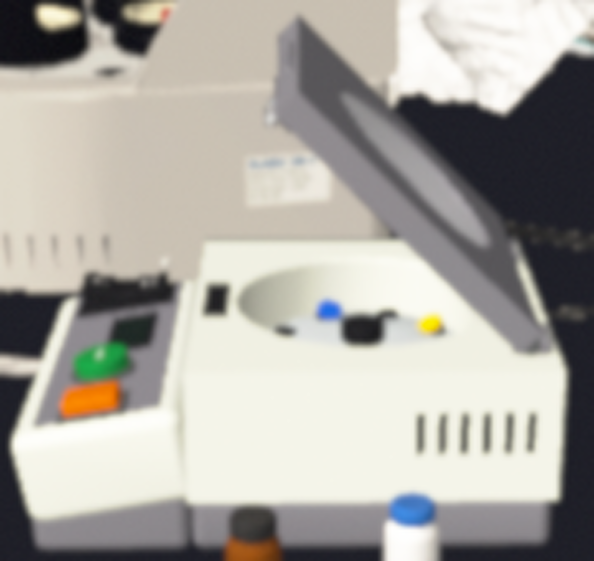

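```bash
python3 - <<'E'
from h import *
L,e1=tri((190+68/3,160+157/3),(200+300/3.3,140+18/3.3));Rr,e2=tri((190+458/3,160+280/3),(200+298/3.3,140+90/3.3))
print(L,e1,Rr,e2,np.linalg.norm(L-Rr)); d=L-Rr
print("yaw lid",np.arctan2(-d[0],d[1]))
C=plane("top",(222.7,302.3),.076);W=plane("top",(218,310.7),.082)
g=np.array([.4579,.1147,.083]);o=np.array([.4457,.0701,.082])
for v in (g-o,C-g): print("yaw",np.arctan2(-v[0],v[1]),np.linalg.norm(v[:2]))
print("rocker",C,"line",W)
m=(L+Rr)/2;print("lid front mid",m)
# body corners top rear at z .107ish, deck front
for p in((188,13),(535,122)):print(plane("top",(190+p[0]/3,160+p[1]/3),.107))
E
```

```text
[0.59036298 0.21056663 0.23695312] 0.0022200774273649884 [0.54235879 0.03162206 0.24031821] 0.000336982373503762 0.1853021479883023
yaw lid -0.2620920238045707
yaw -0.26701077434676124 0.046238512086787566
yaw -0.29522948003660554 0.10416849090859906
rocker [0.4882088  0.21436168 0.076     ] line [0.47363716 0.21925659 0.082     ]
lid front mid [0.56636088 0.12109435 0.23863567]
[0.71546296 0.18355077 0.107     ]
[ 0.66428559 -0.00997544  0.107     ]
```

Everything agrees (lid width 185 vs 186 mm, key spacing 46 mm, yaw −0.262, lid angle about 0.75–0.8). I'll raise the arm, close the jaws, turn the tool to the machine's heading and move over the lid.

Emit:
{"api": "apply_moves", "payload": {"deltas": [[0.22,-0.21,-0.08,0,0,0.69,1],[0.22,-0.21,-0.08,0,0,0.69,1],[0.22,-0.21,-0.08,0,0,0.69,1],[0.22,-0.21,-0.08,0,0,0.69,1],[0.22,-0.21,-0.08,0,0,0.69,1],[0.22,-0.21,-0.08,0,0,0.69,1],[0.22,-0.21,-0.08,0,0,0.69,1],[0.22,-0.21,-0.08,0,0,0.69,1]], "squeeze": 40}}

```text
time: 0.77
tool_pos: [0.3954, -0.3268, 0.3123]
tcp_rot: [-3.115, 0.402, -0.002]
wrist_force: [-1.1, -0.1, 0.1]
width: -0.001
```

```bash
cat >> h.py <<'E'
def to(p,head=None):
    s=status.read_state();R=Ro.from_rotvec(s["tcp_rot"]);d=R.inv().apply(np.array(p)-s["tool_pos"])
    h=-.262 if head is None else head
    T=Ro.from_euler("z",h)*Ro.from_euler("x",np.pi)
    return np.round(d,4),np.round((R.inv()*T).as_rotvec(),3)
E
python3 -c "
from h import *
print(status.read_state()['q'],to((.585,.116,.30)))"
```

```text
[-7.40333427e-01 -8.76336084e-02  1.83671260e+00  1.62910392e-03
  1.39194017e+00  1.08684872e+00] (array([ 0.0709, -0.4764,  0.013 ]), array([-0.001, -0.001,  0.005]))
```

Emit:
{"api": "apply_moves", "payload": {"deltas": [[0.07,-0.476,0,0,0,0,1],[0.07,-0.476,0,0,0,0,1],[0.07,-0.476,0,0,0,0,1],[0.07,-0.476,0,0,0,0,1],[0.07,-0.476,0,0,0,0,1],[0.07,-0.476,0,0,0,0,1],[0.07,-0.476,0,0,0,0,1],[0.07,-0.476,0,0,0,0,1]]}}

```text
time: 1.43
tool_pos: [0.5256, -0.0216, 0.311]
tcp_rot: [3.115, -0.404, -0.0]
wrist_force: [0.2, 0.1, 1.0]
width: 0.003
```

```bash
python3 -c "
from h import *
print(status.read_state()['q'],to((.585,.116,.27)))"
```

```text
[-8.84572564e-02 -6.06246292e-02  1.81397827e+00 -6.44272218e-05
  1.38851511e+00  1.74039093e+00] (array([ 0.0224, -0.1483,  0.041 ]), array([0.   , 0.   , 0.004]))
```

Emit:
{"api": "apply_moves", "payload": {"deltas": [[0.02,-0.148,0,0,0,0,1],[0.02,-0.148,0,0,0,0,1],[0.02,-0.148,0,0,0,0,1],[0.02,-0.148,0.02,0,0,0,1],[0.02,-0.148,0.04,0,0,0,1],[0.02,-0.148,0.04,0,0,0,1]]}}

```text
time: 1.93
tool_pos: [0.58, 0.1156, 0.2657]
tcp_rot: [3.113, -0.399, -0.014]
wrist_force: [-1.1, -0.1, -2.3]
width: 0.001
```

```bash
python3 - <<'E'
from h import *
print(status.read_state()['tool_pos'],to((.585,.116,.27)))
t=vision.read_camera("top")[:,:,::-1];s=vision.read_camera("side")[:,:,::-1]
cv2.imwrite("pics/a1.png",np.hstack([cv2.resize(t[160:360,190:390],(400,400)),cv2.resize(s[100:300,180:380],(400,400))]))
E
```

```text
[0.58004508 0.11558111 0.26570429] (array([ 0.0047, -0.0016, -0.0043]), array([0.004, 0.008, 0.007]))
```

View pics/a1.png

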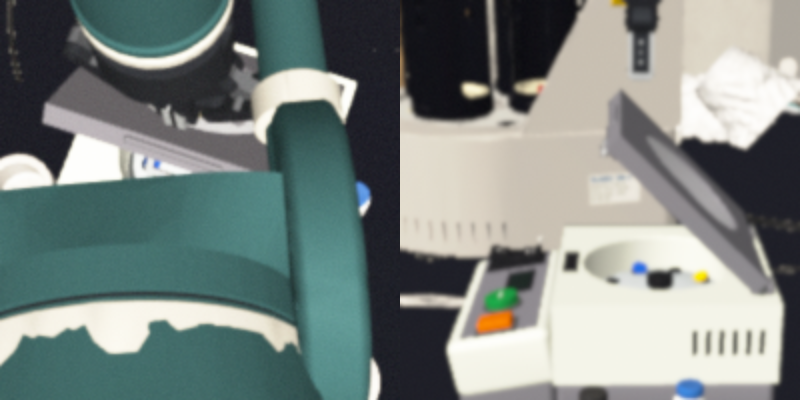

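Tip is about 40 mm above the lid's front frame (side view, tip at crop (640,72)). Following the lid's arc down.

Emit:
{"api": "apply_moves", "payload": {"deltas": [[0,0,0.025,0,0,0,1],[-0.004,0,0.04,0,0,0,1],[-0.012,0,0.053,0,0,0,1],[-0.02,0,0.066,0,0,0,1],[-0.028,0,0.08,0,0,0,1],[-0.035,0,0.092,0,0,0,1],[-0.041,0,0.106,0,0,0,1],[-0.045,0,0.12,0,0,0,1]]}}

```text
time: 2.7
tool_pos: [0.5403, 0.1249, 0.154]
tcp_rot: [-3.114, 0.407, -0.007]
wrist_force: [-2.2, 0.4, 3.7]
width: 0.002
```

```bash
python3 -c "
from h import *
s=status.read_state();print(s['tool_pos'],s['wrist_force'],to((.533,.130,.122)))"
```

```text
[0.5403128  0.12492039 0.15397538] [-2.1591196   0.35363277  3.66205754] (array([-0.0085, -0.003 ,  0.0319]), array([-0.002, -0.004,  0.002]))
```

Emit:
{"api": "apply_moves", "payload": {"deltas": [[-0.003,0,0.008,0,0,0,1],[-0.004,0,0.014,0,0,0,1],[-0.005,0,0.019,0,0,0,1],[-0.005,0,0.023,0,0,0,1],[-0.005,0,0.025,0,0,0,1],[-0.005,0,0.025,0,0,0,1]]}}

```text
time: 3.2
tool_pos: [0.5346, 0.1265, 0.1265]
tcp_rot: [3.115, -0.405, 0.001]
wrist_force: [-0.8, -0.8, 1.7]
width: 0.001
```

Emit:
{"api": "apply_moves", "payload": {"deltas": [[0,0,0.002,0,0,0,1],[0,0,0.004,0,0,0,1],[0,0,0.005,0,0,0,1],[0,0,0.005,0,0,0,1]]}}

```text
time: 3.53
tool_pos: [0.5344, 0.1269, 0.1216]
tcp_rot: [3.115, -0.404, -0.0]
wrist_force: [-1.0, -2.7, 5.6]
width: -0.002
```

Emit:
{"api": "apply_moves", "payload": {"deltas": [[0,0,0.002,0,0,0,1],[0,0,0.003,0,0,0,1],[0,0,0.004,0,0,0,1],[0,0,0.004,0,0,0,1]]}}

```text
time: 3.87
tool_pos: [0.5345, 0.127, 0.1202]
tcp_rot: [3.115, -0.404, -0.0]
wrist_force: [-8.5, -3.5, 20.6]
width: 0.001
```

Hard stop reached (20 N). Lift and head above the rocker, then check the lid.

Emit:
{"api": "apply_moves", "payload": {"deltas": [[0,0,-0.03,0,0,0,1],[0,0,-0.06,0,0,0,1],[-0.03,-0.03,-0.06,0,0,0,1],[-0.06,-0.06,-0.06,0,0,0,1],[-0.083,-0.073,-0.05,0,0,0,1],[-0.083,-0.073,-0.04,0,0,0,1],[-0.083,-0.073,-0.04,0,0,0,1]]}}

```text
time: 4.45
tool_pos: [0.4699, 0.2193, 0.1545]
tcp_rot: [3.114, -0.4, -0.006]
wrist_force: [-1.4, 0.1, 0.3]
width: -0.004
```

```bash
python3 - <<'E'
from h import *
s=status.read_state();print(s['q'],s['tool_pos'],s["wrist_force"],to((.473,.219,.11)))
t=vision.read_camera("wrist")[:,:,::-1];s=vision.read_camera("side")[:,:,::-1]
cv2.imwrite("pics/a2.png",np.hstack([cv2.resize(t,(440,330)),cv2.resize(s[140:310,200:380],(350,330))]))
cv2.imwrite("pics/w2.png",t)
E
```

```text
[3.88402103e-01 3.35862733e-02 2.01438838e+00 5.01663940e-04
 1.09806921e+00 2.21415573e+00] [0.46988623 0.21934365 0.15452988] [-1.38818658  0.09564812  0.26702399] (array([ 0.0033, -0.0006,  0.0445]), array([0.002, 0.004, 0.007]))
```

View pics/a2.png

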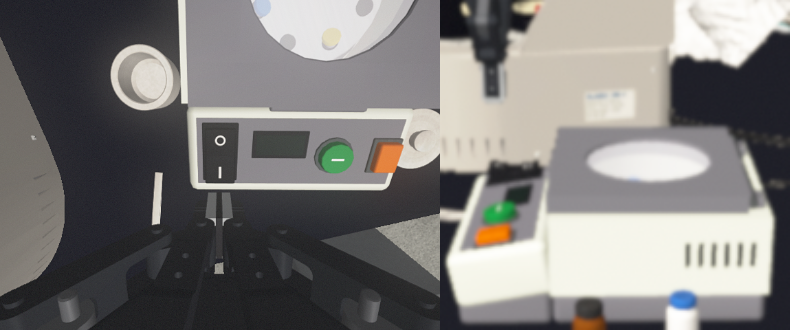

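The lid is shut and stays shut (side view). The wrist view shows the rocker line at (320,250) full-size; refine rocker and key from this view.

```bash
python3 - <<'E'
from h import *
w=cv2.imread("pics/w2.png");g,n=blob(w,(45,100,60),(85,255,255),(440,180,100,90));print(g,n,plane("wrist",g,.083))
m=cv2.inRange(w[235:275,305:335],(150,)*3,(255,)*3);y,x=np.nonzero(m);p=(305+x.mean(),235+y.mean());print(p,len(x),x.min(),x.max(),y.min(),y.max(),plane("wrist",p,.083),[to(plane("wrist",p,.083))[0]])
for q in((320,179),(320,264)):print(plane("wrist",q,.08))
E
```

```text
[490.48635409 230.74527642] 1429 [0.45834345 0.11111452 0.083     ]
(np.float64(319.5), np.float64(266.2894736842105)) 304 0 29 8 39 [0.46295379 0.2203377  0.083     ] [array([-0.0093,  0.0005,  0.0733])]
[0.51620557 0.2060031  0.08      ]
[0.46336821 0.21987905 0.08      ]
```

Rocker centre ≈ (0.490, 0.2125), so the press point is about (0.474, 0.218), in agreement with the first measurement. Tilt the tool 0.17 rad to match the deck and come down.

Emit:
{"api": "apply_moves", "payload": {"deltas": [[0.004,0,0.01,0,0.1,0,1],[0.004,0,0.03,0,0.17,0,1],[0.004,0,0.05,0,0.17,0,1],[0.004,0,0.06,0,0.17,0,1],[0.004,0,0.062,0,0.17,0,1],[0.004,0,0.062,0,0.17,0,1]]}}

```text
time: 5.05
tool_pos: [0.4771, 0.2171, 0.0949]
tcp_rot: [3.082, -0.402, 0.261]
wrist_force: [0.5, -0.0, 0.2]
width: -0.003
```

Emit:
{"api": "apply_moves", "payload": {"deltas": [[-0.006,0,0.003,0,0,0,1],[-0.006,0,0.006,0,0,0,1],[-0.006,0,0.009,0,0,0,1],[-0.006,0,0.012,0,0,0,1],[-0.006,0,0.014,0,0,0,1],[-0.006,0,0.014,0,0,0,1]]}}

```text
time: 5.55
tool_pos: [0.4735, 0.2194, 0.0849]
tcp_rot: [3.083, -0.402, 0.263]
wrist_force: [-17.8, -2.2, 31.8]
width: 0.0
```

Force came early and leaned forward (−18 N in x); back off and look before concluding.

Emit:
{"api": "apply_moves", "payload": {"deltas": [[-0.004,0,-0.01,0,0,0,1],[-0.007,0,-0.03,0,0,0,1],[-0.01,0,-0.055,0,0,0,1],[-0.01,0,-0.055,0,0,0,1]]}}

```text
time: 5.88
tool_pos: [0.457, 0.2252, 0.1379]
tcp_rot: [3.086, -0.4, 0.273]
wrist_force: [0.2, 0.6, 0.9]
width: -0.0
```

```bash
python3 - <<'E'
from h import *
print(status.read_state()['tool_pos'])
w=vision.read_camera("wrist")[:,:,::-1];s=vision.read_camera("side")[:,:,::-1]
cv2.imwrite("pics/w3.png",w)
cv2.imwrite("pics/a3.png",np.hstack([cv2.resize(w[120:360,240:640],(500,300)),cv2.resize(s[210:290,200:280],(300,300),interpolation=2)]))
E
```

```text
[0.45695371 0.2252469  0.13787373]
```

View pics/a3.png

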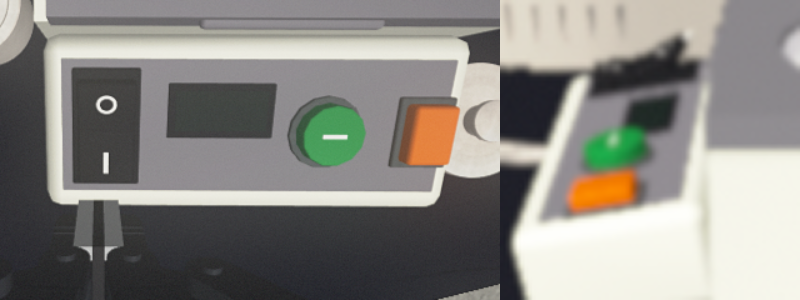

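```bash
python3 - <<'E'
from h import *
s=vision.read_camera("side")[:,:,::-1]
z=lambda i,r:cv2.resize(i[r[1]:r[3],r[0]:r[2]],(390,290),interpolation=2)
s0=cv2.imread("pics/side0.png");w2=cv2.imread("pics/w2.png");w3=cv2.imread("pics/w3.png")
A=np.hstack([z(s0,(215,212,267,252)),z(s,(215,212,267,252))]);B=np.hstack([z(w2,(270,165,404,275)),z(w3,(260,165,394,275))])
cv2.imwrite("pics/a4.png",np.vstack([A,B]))
for q in((324,174),(324,220),(324.8,250.4),(324,266)):print(q,plane("wrist",q,.076))
g,n=blob(w3,(45,100,60),(85,255,255),(440,180,130,90));print(g,plane("wrist",g,.083))
E
```

```text
(324, 174) [0.51223458 0.20536432 0.076     ]
(324, 220) [0.48646812 0.21213495 0.076     ]
(324.8, 250.4) [0.46898493 0.21624008 0.076     ]
(324, 266) [0.46009042 0.21906618 0.076     ]
[506.68315124 228.26566993] [0.45569072 0.11307607 0.083     ]
```

View pics/a4.png

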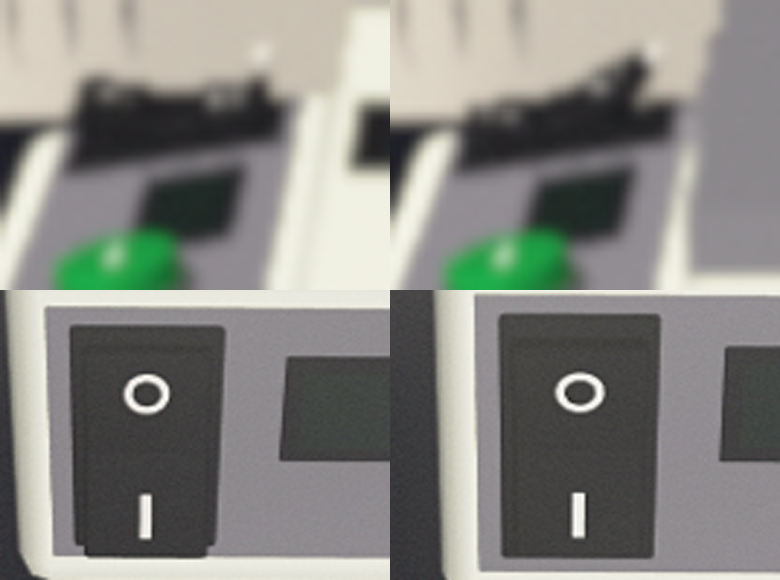

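The rocker has tipped: marked half now lies flush with its bezel, the rear half stands up. The press was 13 mm from the pivot, so I repeat it a little farther forward to be certain it is at its stop.

```bash
python3 -c "
from h import *
print(to((.4665,.217,.092)),to((.4665,.217,.084)))"
```

```text
(array([0.0058, 0.0034, 0.0427]), array([-0.001, -0.171,  0.004])) (array([0.0044, 0.0034, 0.0506]), array([-0.001, -0.171,  0.004]))
```

Emit:
{"api": "apply_moves", "payload": {"deltas": [[0.006,0.003,0.02,0,0,0,1],[0.006,0.003,0.037,0,0,0,1],[0.006,0.003,0.043,0,0,0,1],[0.005,0.003,0.047,0,0,0,1],[0.005,0.003,0.049,0,0,0,1],[0.005,0.003,0.049,0,0,0,1]]}}

```text
time: 6.53
tool_pos: [0.466, 0.217, 0.0849]
tcp_rot: [3.082, -0.4, 0.26]
wrist_force: [0.4, 0.4, -0.4]
width: 0.007
```

Emit:
{"api": "apply_moves", "payload": {"deltas": [[0,0,0.002,0,0,0,1],[0,0,0.004,0,0,0,1],[-0.001,0,0.005,0,0,0,1],[-0.001,0,0.005,0,0,0,1]]}}

```text
time: 6.87
tool_pos: [0.4677, 0.2177, 0.0841]
tcp_rot: [3.083, -0.4, 0.267]
wrist_force: [-9.3, -4.3, 20.2]
width: 0.001
```

Stiff contact at the same height (20 N, far above the 2–3 N needed): the rocker is fully on. Now to the green key.

```bash
python3 -c "
from h import *
print(to((.453,.114,.125)),to((.455,.1135,.105)))"
```

```text
(array([ 0.0191,  0.104 , -0.0383]), array([-0.001, -0.172,  0.004])) (array([ 0.0177,  0.104 , -0.0182]), array([-0.001, -0.172,  0.004]))
```

Emit:
{"api": "apply_moves", "payload": {"deltas": [[0,0,-0.025,0,0,0,1],[0.005,0.02,-0.043,0,0,0,1],[0.012,0.06,-0.043,0,0,0,1],[0.019,0.1,-0.04,0,0,0,1],[0.018,0.104,-0.03,0,0,0,1],[0.018,0.104,-0.022,0,0,0,1],[0.018,0.104,-0.022,0,0,0,1]]}}

```text
time: 7.45
tool_pos: [0.4528, 0.1128, 0.1039]
tcp_rot: [3.082, -0.403, 0.26]
wrist_force: [0.5, 0.5, -0.2]
width: -0.002
```

```bash
python3 - <<'E'
from h import *
print(status.read_state()['tool_pos'],status.read_state()['wrist_force'],to((.457,.113,.086)))
w=vision.read_camera("wrist")[:,:,::-1];s=vision.read_camera("side")[:,:,::-1]
cv2.imwrite("pics/a5.png",np.hstack([cv2.resize(w,(440,330)),cv2.resize(s[190:290,190:296],(350,330),interpolation=2)]))
E
```

```text
[0.45276058 0.11281872 0.10388357] [ 0.47318486  0.54864159 -0.22721092] (array([ 0.001 , -0.0013,  0.0183]), array([ 0.   , -0.169,  0.002]))
```

View pics/a5.png

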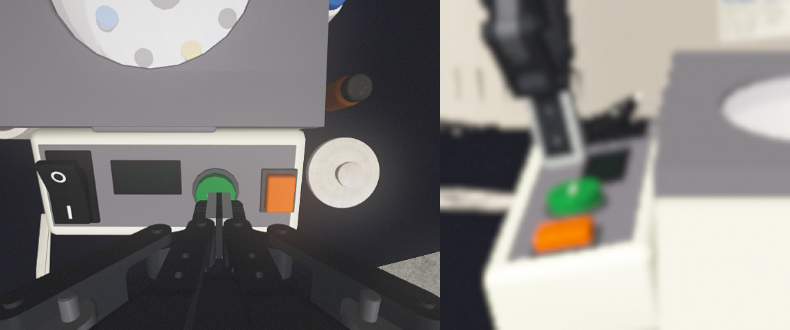

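The tip is centred over the green key laterally (columns 217 vs 215), clear of the orange key; lid shut, rocker on. Press now.

Emit:
{"api": "apply_moves", "payload": {"deltas": [[0.001,-0.001,0.006,0,0,0,1],[0.001,-0.001,0.011,0,0,0,1],[0.001,-0.001,0.015,0,0,0,1],[0.001,-0.001,0.018,0,0,0,1],[0.001,-0.001,0.018,0,0,0,1]]}}

```text
time: 7.97
tool_pos: [0.4573, 0.1135, 0.0867]
tcp_rot: [3.083, -0.399, 0.261]
wrist_force: [-1.4, 0.2, 0.6]
width: 0.001
```

Emit:
{"api": "apply_moves", "payload": {"deltas": [[0,0,0.002,0,0,0,1],[0,0,0.004,0,0,0,1],[0,0,0.005,0,0,0,1],[0,0,0.005,0,0,0,1]]}}

```text
time: 8.3
tool_pos: [0.4584, 0.1132, 0.083]
tcp_rot: [3.083, -0.401, 0.262]
wrist_force: [-2.9, 2.0, 3.4]
width: -0.001
```

Emit:
{"api": "apply_moves", "payload": {"deltas": [[0,0,0.002,0,0,0,1],[0,0,0.003,0,0,0,1],[0,0,0.004,0,0,0,1],[0,0,0.004,0,0,0,1]]}}

```text
time: 8.63
tool_pos: [0.4588, 0.1132, 0.0822]
tcp_rot: [3.083, -0.402, 0.26]
wrist_force: [-20.4, 0.5, 31.9]
width: -0.001
```

Stop reached (4.7 mm from first touch, then force jumps). Ease slightly and hold.

Emit:
{"api": "apply_moves", "payload": {"deltas": [[0,0,-0.001,0,0,0,1],[0,0,-0.001,0,0,0,1],[0,0,-0.001,0,0,0,1],[0,0,-0.001,0,0,0,1],[0,0,-0.001,0,0,0,1],[0,0,-0.001,0,0,0,1],[0,0,-0.001,0,0,0,1],[0,0,-0.001,0,0,0,1]]}}

```text
time: 9.3
tool_pos: [0.4587, 0.1131, 0.0824]
tcp_rot: [3.083, -0.402, 0.261]
wrist_force: [-14.8, 1.6, 25.5]
width: -0.001
```

Emit:
{"api": "apply_moves", "payload": {"deltas": [[0,0,0,0,0,0,1],[0,0,0,0,0,0,1],[0,0,0,0,0,0,1],[0,0,0,0,0,0,1],[0,0,0,0,0,0,1],[0,0,0,0,0,0,1],[0,0,0,0,0,0,1],[0,0,0,0,0,0,1]]}}

```text
time: 9.97
tool_pos: [0.4587, 0.1132, 0.0824]
tcp_rot: [3.083, -0.402, 0.261]
wrist_force: [-14.5, 1.5, 26.0]
width: 0.001
```

Emit:
{"api": "apply_moves", "payload": {"deltas": [[0,0,0,0,0,0,1],[0,0,0,0,0,0,1],[0,0,0,0,0,0,1],[0,0,0,0,0,0,1],[0,0,0,0,0,0,1],[0,0,0,0,0,0,1],[0,0,0,0,0,0,1],[0,0,0,0,0,0,1]]}}

```text
time: 10.63
tool_pos: [0.4587, 0.1132, 0.0824]
tcp_rot: [3.083, -0.402, 0.261]
wrist_force: [-15.3, 1.8, 25.6]
width: 0.001
```

```bash
python3 - <<'E'
from h import *
w=vision.read_camera("wrist")[:,:,::-1];w2=vision.read_camera("wrist")[:,:,::-1];s=vision.read_camera("side")[:,:,::-1]
print(status.read_state()['wrist_force'],"window diff",np.abs(w[:130].astype(int)-w2[:130]).mean(),np.abs(w[350:].astype(int)-w2[350:]).mean())
cv2.imwrite("pics/a6.png",np.hstack([cv2.resize(w,(440,330)),cv2.resize(s[190:290,190:296],(350,330),interpolation=2)]))
E
```

```text
[-15.49571678   1.54266591  25.94943393] window diff 1.8258092948717948 3.1660817307692306
```

View pics/a6.png

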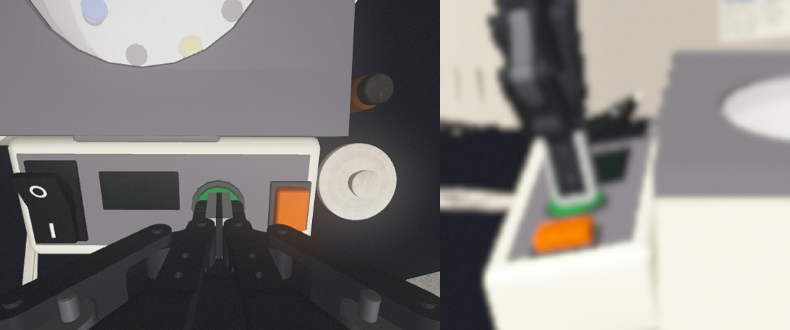

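Key fully down (about 26 N against its stop, for over 2 s). Lid shut, rocker on, orange key untouched. Handing in while holding.

```bash
python3 -c "
from h import *
print(status.read_state()['time'],job.finish_job())"
```

```text
the job is handed in; nothing more can be done
10.7833 None
```

The job is handed in at about 10.8 s, with the closed fingertips still holding the green key down. One check failed: I never saw the rotor turn. The rotor's tubes stood in the same place in two wrist pictures taken about 0.05 s apart while the key was held, and in the earlier pictures. The display also stayed dark. So only the force and position readings and the pictures show that the power and key worked; this may just be something the simulation does not draw.

- **Lid:** I pushed it along its arc to the hard stop (about 20 N). It stayed shut after I lifted off, and in every later picture.
- **Power rocker:** I pressed the marked half. The pictures show it lying flush and the rear half standing up. The first press leaned forward and was about 13 mm from the pivot rather than 16. I pressed again farther forward and met a stiff stop at 20 N, on a surface matching the deck's slope.
- **Pulse key:** I pressed it last, about 4.5 mm from first touch to its stop, and held it for over 2 s at about 26 N. There was also a sideways force of about 15 N, which I take to be friction.
- **Surroundings:** In the last view the orange key was up and untouched, and the amber vial and jar lid stood in place. I did not check the blue vial or the jar at the end, but the arm never went near them.

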